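# Snap the missing number cap onto a phone-locker door

## Robot

A 6-joint arm with a two-finger parallel gripper is mounted at the origin on the work surface. World frame = base frame: x ahead of the robot, y to its left, z up, the work surface at z = 0. Lengths are in m, angles in degrees, forces in N, time in s.
With the tool pointing down it reaches from about 0.275 to 0.875 m from the base axis. Payload 12.5 kg.
Tool frame: the origin (TCP) lies at the centre of the arm's flange, where the gripper is bolted on; the fingertips stand 173 mm ahead of it and the grasp point (between the pads) lies 155 mm ahead of it; z points along the fingers, y is the line along which they close (so a half turn about z gives the same grasp; the last joint's range is limited). The gripper opens to 85 mm and grips with 20 to 120 N. Pads are 22 mm wide; open, the fingers measure 114 mm over their backs; the gripper's body (76 mm by 85 mm) begins 54 mm behind the grasp point. The pads swing forward as they close: fully open they stand 13 mm farther back than shut.
Start: joints at [65.913, 20.094, 94.641, -0, 65.266, -4.847], TCP at [0.181, 0.519, 0.405] pointing down, gripper open.
Joint ranges: [-157.81, 157.81], [-45, 120.19], [0.68, 151.7], [-89.99, 269.99], [4.06, 180], [-164.3, 164.3]. Speed limits (degrees/s): [127.2, 127.2, 159.86, 180, 180, 180].

## Interface

Orientations are given as [roll, pitch, yaw] about the fixed x, y, z axes, in that order (R = Rz(yaw) Ry(pitch) Rx(roll)).
In Python, from workcell import robot gives the robot as it stands. Calls block until the motion is done:
- robot.move_to(position, orientation): joint-space move of the TCP to a pose.
- robot.servo_line(position, attitude=None, v=0.15, max_force=None): straight line of the TCP; attitude=None keeps the orientation; v is the mean speed in m/s. With max_force (N) it stops when the force on the tool has changed by that much, and returns True; else False.
- robot.movej(angles): joint-space move.
- robot.set_gripper(opening): finger opening in m; the grip force is fixed at half the most; returns when the fingers have stopped.
- robot.pause(seconds).
- robot.ik(position, orientation): joint angles nearest the present ones, or None.
- robot.get_state(): the state.
- robot.camera(name): name is "scene" or "top" or "wrist"; returns the picture (400x640x3 uint8, red, green, blue); there is no depth.
- robot.camera_model(name): a dict with "camera_matrix" (3x3 intrinsics, pixels), "dist" ([k1, k2, p1, p2, k3] as OpenCV has them; the pictures are not rectified), "xyz" and "rotation" of the camera in the world; the wrist camera has in their place "T_tool_cam" (4x4, takes a point from camera to tool coordinates, whose origin is the TCP and whose axes are the flange's). Camera axes: x right, y up, looking along -z (the intrinsics and any distortion apply to the point x, -y, -z); pixel columns grow to the right and rows downward; lengths in m; the calibration is good to about 2 mm. A picture is of the moment at which its call begins: read the wrist's pose just before it. camera_model takes no time and is no camera call.
A pose or a line that the arm cannot do raises robot.MotionError and nothing moves.
- robot.sign_off(): hands the job in; it is judged then, once.
The state is a dict: "clock": time; "qpos": joint angles; "qvel": joint speeds; "joint_efforts": joint torques, N m; "tcp_pos": TCP position; "tcp_rot": TCP orientation; "contact_force": force on the tool from outside, world axes, zero at the start; "ft_torque": the same for the moment, N m; "gripper_width": finger opening in m; "grip_force": force on a finger pad.
Only numpy, scipy, OpenCV 4.12 (cv2) and the standard library are available. Lean on these libraries where they do the work, as an engineer would, in place of code of your own. Each camera call takes 0.05 s, during which the arm holds its last target. There are 200 camera calls.

## Task

One of the three locker doors has lost its round number cap. Lift the spare cap (the one with the closed top, not the open ring) out of its pocket in the tray and press it onto the bare stud; do not stop at the click, but keep pressing until the cap lies flat against the door all round. Finish still holding the cap pressed firmly against the door so that the adhesive on its underside takes, and leave the other loose things where they are.

Things in the scene. Friction and masses are not known exactly. Their poses are not given: they have to be found in the camera images.
- locker: Dark grey steel phone-locker module, fixed, lying on its back, 3 doors facing up: 200 mm wide (y), 290 mm long (x) plus a hood to x = +195. Origin: centre of the underside, on the table; x to its hood end, z up. Door faces 132 mm above the table. Cap places at x = -90, 0, +90 mm, y = -60. Keypad locks, 26 mm high, at x within 18 mm of each place, y -30 to +78: room for fingers is along x, not y.
- stud: Bare upright snap stud on any one of the doors, fixed: 4 sprung barbed prongs, 12 mm high, 24 mm across the barbs, 15 at the top. Origin: on its axis at the door face (132 mm above the table). Takes a cap at any yaw, up to 3 mm off-centre. Cap underside about 10 mm up: meets the prongs, force rises to 7-16 N; about 6 mm up: click, force drops to under 4 N; press on, until it meets the door (0 mm).
- cap: Loose number cap: black plastic disc, 44 mm diameter, 16 mm high, 30 g, closed top; 20 mm hole in the underside, hollow inside for the stud. Origin: centre of the underside; z up through the top. Starts upright in either tray pocket, standing 6 mm above the tray's top. Gripped by the upper 9 mm of its rim, it goes fully home before the fingertips reach the door; it may also be pressed on top.
- tray: Moulded-pulp tray, fixed, 180 (x) by 132 (y) by 18 mm high. Origin: centre of the underside, on the table. Two round pockets, 47 mm diameter, at x = -42 and +42 mm, y = 0, floor 8 mm above the table. A finger slot 34 mm wide, as deep as the pocket, crosses each along y, to 53 mm either side of the pocket's centre: grip with the fingers closing along the tray's y.
- bezel: Loose black plastic lock bezel in the other pocket: open ring 44 mm outside, 24 mm inside, 16 mm high. Origin: centre of the underside. Leave it in its pocket.
- fitted_a: A number cap already fitted to another door, fixed, same size as the loose cap. Origin: centre of the underside, on the door face.
- fitted_b: The other fitted number cap, fixed, same size. Origin: centre of the underside, on the door face.
- phone: Loose black smartphone lying flat, 72 by 150 by 8 mm. Origin: centre of the underside.
- mug: Loose white mug, 78 mm across the rim, 92 mm high, handle at its +y. Origin: centre of the underside.
- screwdriver: Loose screwdriver lying on the table. Origin: on the underside, x along the blade.
Things that resemble listed ones, but are neither listed nor needed, are in the scene too. Leave any turquoise look-alike of the cap alone. There is more than one size of the tray; the one meant has the size given above.

How it is judged:
By the outcome, as a careful person would: the job done as asked, in the order asked, and still so for the second after the job is handed in, while the arm keeps its last pose, push and grip.
It also fails if it takes over 38 s, if anything falls off the work surface, if the arm or the gripper's body presses on something with over 40 N, if the wrist force passes 120 N, or if a joint passes its speed limit or range.

## Working session

There is one attempt and no reset: what is moved stays moved. The work goes in short steps, each a Python script; the robot and the scene stay as the last script left them, time stands still between calls to the robot, and variables do not carry over. Pictures are saved under pics/ and viewed, at most 10 in all, crops included, and the job is handed in when it is done.

```bash
mkdir -p pics; ls; cat > h.py <<'E'
import numpy as np, cv2
from workcell import robot
from scipy.spatial.transform import Rotation as R
def cam(n):
    m=robot.camera_model(n)
    if "T_tool_cam" in m:
        s=robot.get_state(); T=np.array(m["T_tool_cam"]); Rt=np.array(s["tcp_rot"])
        if Rt.shape!=(3,3): Rt=R.from_euler('xyz',Rt,degrees=True).as_matrix()
        return np.array(m["camera_matrix"]),np.array(m["dist"],float),Rt@T[:3,3]+np.array(s["tcp_pos"]),Rt@T[:3,:3]
    Rc=np.array(m["rotation"],float)
    if Rc.shape!=(3,3): Rc=R.from_euler('xyz',Rc,degrees=True).as_matrix()
    return np.array(m["camera_matrix"]),np.array(m["dist"],float),np.array(m["xyz"]),Rc
def ray(c,px,z):
    K,d,o,Rc=c
    p=cv2.undistortPoints(np.array(px,float).reshape(-1,1,2),K,d).reshape(-1,2)
    v=np.c_[p[:,0],-p[:,1],-np.ones(len(p))]@Rc.T
    return o+v*((z-o[2])/v[:,2])[:,None]
def proj(c,P):
    K,d,o,Rc=c
    q=(np.atleast_2d(P)-o)@Rc
    return cv2.projectPoints(np.c_[q[:,0],-q[:,1],-q[:,2]],np.zeros(3),np.zeros(3),K,d)[0].reshape(-1,2)
def snap(n,f):
    c=cam(n); im=robot.camera(n); cv2.imwrite("pics/"+f,im[:,:,::-1]); return c,im
E
python3 - <<'E'
from h import *
for n in("top","scene"):
    c,_=snap(n,n+"0.png"); print(n,c)
print(robot.get_state())
print(robot.camera_model("wrist"))
E
```

```text
pics
top (array([[469.74400363,   0.        , 316.7588323 ],
       [  0.        , 469.74400363, 201.66538672],
       [  0.        ,   0.        ,   1.        ]]), array([0.00706131, 0.        , 0.        , 0.        , 0.        ]), array([ 0.25786073, -0.09861923,  1.48142839]), array([[-0.02736924,  0.98838938, -0.14945686],
       [-0.99947921, -0.02961448, -0.01281743],
       [-0.0170947 ,  0.14902822,  0.98868517]]))
scene (array([[387.72868291,   0.        , 314.56161967],
       [  0.        , 387.72868291, 197.4272921 ],
       [  0.        ,   0.        ,   1.        ]]), array([-0.0615289,  0.       ,  0.       ,  0.       ,  0.       ]), array([0.91589259, 0.51201588, 1.08324511]), array([[-0.80202142, -0.47134039,  0.36687855],
       [ 0.59726891, -0.63863669,  0.48519379],
       [ 0.00561068,  0.60826097,  0.79371727]]))
{'clock': 0.1, 'qpos': array([ 6.59139912e+01,  2.01201022e+01,  9.46727365e+01,  1.44841073e-03,
        6.52656702e+01, -4.84888991e+00]), 'qvel': array([-0.09981227,  0.02105279, -0.05676447, -0.12166286,  0.04226804,
       -0.07422724]), 'joint_
[... 345 characters left out ...]
21605, 0.00852651, 0.04672965]), 'grip_force': 0.0, 'gripper_width': 0.08495684540574525}
{'camera_matrix': array([[335.76194991,   0.        , 317.69067217],
       [  0.        , 335.76194991, 201.15625807],
       [  0.        ,   0.        ,   1.        ]]), 'dist': array([-0.03388184,  0.        ,  0.        ,  0.        ,  0.        ]), 'T_tool_cam': array([[-2.02552406e-04,  9.62517285e-01,  2.71220271e-01,
         6.91761426e-02],
       [ 9.99999737e-01,  6.25851212e-06,  7.24608179e-04,
        -7.71225033e-05],
       [ 6.95750462e-04,  2.71220347e-01, -9.62517033e-01,
         3.06213093e-02],
       [ 0.00000000e+00,  0.00000000e+00,  0.00000000e+00,
         1.00000000e+00]])}
```

View pics/top0.png

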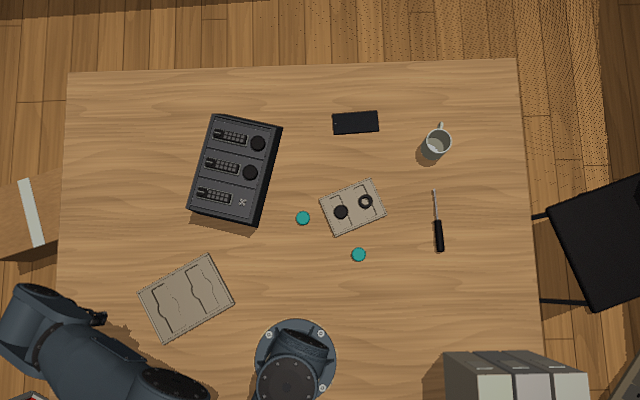

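View pics/scene0.png

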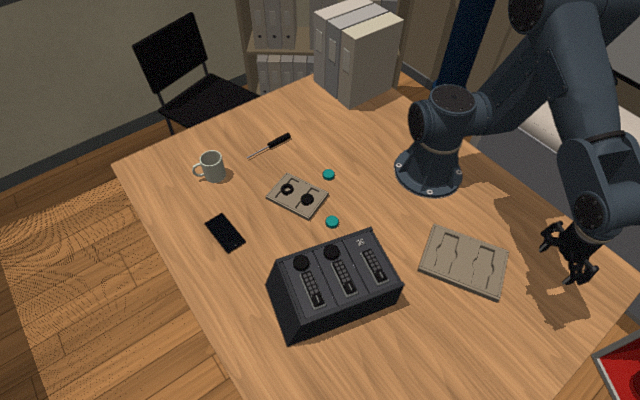

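The top view shows the tray at (352,207) with the closed cap at (341,212) and the ring at (365,201). The bare stud is at (242,202), and the fitted caps are at (258,143) and (250,172). Turquoise discs are nearby and will be left alone.

```bash
cat > m.py <<'E'
from h import *
def blob(im,seed,r,thr,dark=True):
    g=cv2.cvtColor(im,cv2.COLOR_RGB2GRAY); x,y=map(int,seed)
    w=np.zeros_like(g); cv2.circle(w,(x,y),r,255,-1)
    m=((g<thr) if dark else (g>thr)).astype(np.uint8)*255&w
    cs,_=cv2.findContours(m,cv2.RETR_EXTERNAL,cv2.CHAIN_APPROX_NONE)
    c=max(cs,key=cv2.contourArea); M=cv2.moments(c)
    return np.array([M['m10']/M['m00'],M['m01']/M['m00']]),cv2.contourArea(c),c
E
python3 - <<'E'
from m import *
c,im=cam("top"),cv2.imread("pics/top0.png")[:,:,::-1].copy()
for n,s,r,t,d,z in(("cap",(341,212),12,60,1,.024),("ring",(365,201),12,60,1,.024),("fa",(258,143),11,40,1,.148),("fb",(250,172),11,40,1,.148),("stud",(242,202),9,110,0,.142)):
    p,a,_=blob(im,s,r,t,d); print(n,p,a,ray(c,p,z)[0])
E
```

```text
cap [340.51798561 211.54316547] 139.0 [ 0.4447429  -0.15310506  0.024     ]
ring [364.92647059 201.09926471] 136.0 [ 0.47544911 -0.23063286  0.024     ]
fa [257.40995025 143.24278607] 167.5 [0.63779862 0.08787473 0.148     ]
fb [249.71701913 172.29103726] 165.5 [0.55153456 0.11101464 0.148     ]
stud [242.06666667 201.86666667] 2.5 [0.4662188  0.13465268 0.142     ]
```

```bash
python3 - <<'E'
from m import *
print(robot.ik([.445,-.153,.1875],[180,0,111.6]),robot.ik([.466,.1345,.3115],[180,0,74.8]))
robot.set_gripper(.062)
robot.move_to([.466,.1345,.43],[180,0,74.8]); robot.pause(.3)
c,im=snap("wrist","w_stud.png"); np.save("c1.npy",np.array(c,dtype=object),allow_pickle=True)
print(proj(c,[[.466,.1345,.142],[.5515,.111,.148]]))
robot.move_to([.445,-.153,.36],[180,0,111.6]); robot.pause(.3)
c,im=snap("wrist","w_cap.png"); np.save("c2.npy",np.array(c,dtype=object),allow_pickle=True)
print(proj(c,[[.445,-.153,.024],[.4754,-.2306,.024]]))
print(robot.get_state()["clock"])
a=[cv2.imread("pics/"+f) for f in("w_stud.png","w_cap.png")]
cv2.imwrite("pics/both.png",np.vstack([x[100:400,100:540] for x in a]))
E
```

```text
[-2.46450469e+01  3.27953843e+01  1.14202537e+02 -2.54444375e-14
  3.30020788e+01 -4.62450469e+01] [ 1.05980389e+01  2.07246221e+01  1.09067743e+02 -2.54444375e-14
  5.02076352e+01  2.57980389e+01]
[[318.5196935  196.65339691]
 [432.27320533 199.03268817]]
[[317.81996823 183.63258731]
 [317.46826584 265.01047326]]
4.0667
```

View pics/both.png

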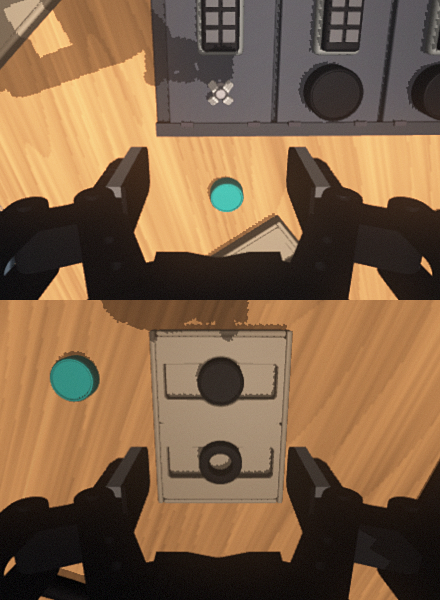

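The wrist views show the closed cap at about (321,181), the ring at (319,262) and the stud at (321,194). All are within 3 px of the predictions, so I'll refine from these.

```bash
python3 - <<'E'
from m import *
c1,c2=[tuple(np.array(v,float) for v in np.load(f,allow_pickle=True)) for f in("c1.npy","c2.npy")]
i1,i2=[cv2.imread(f"pics/{f}.png")[:,:,::-1].copy() for f in("w_stud","w_cap")]
for n,i,c,s,r,t,d,z in(("cap",i2,c2,(321,181),30,62,1,.024),("ring",i2,c2,(319,262),28,62,1,.024),("stud",i1,c1,(321,194),16,140,0,.142),("fa",i1,c1,(433,192),36,50,1,.148)):
    p,a,k=blob(i,s,r,t,d); e=cv2.fitEllipse(k); print(n,p,a,e,ray(c,[p,e[0]],z)[:,:2])
    if n=="stud":
        g=cv2.cvtColor(i,cv2.COLOR_RGB2GRAY); y,x=np.nonzero(g[178:212,304:338]>140); print("bb",x.min()+304,x.max()+304,y.min()+178,y.max()+178)
E
```

```text
cap [320.18975406 181.25119082] 1714.5 ((320.33233642578125, 181.9391632080078), (47.6265983581543, 48.87983322143555), 129.1796417236328) [[ 0.44621244 -0.15007926]
 [ 0.44657819 -0.15063819]]
ring [319.73774011 262.25774011] 1475.0 ((319.4958190917969, 262.6724853515625), (42.613914489746094, 47.06892776489258), 86.90567779541016) [[ 0.47639129 -0.22695473]
 [ 0.47633506 -0.22746595]]
stud [323.90410959 190.5281583 ] 109.5 ((323.54376220703125, 190.79234313964844), (7.87954568862915, 21.789655685424805), 46.75061798095703) [[0.47140819 0.1382187 ]
 [0.47107843 0.13808555]]
bb 308 332 182 204
fa [432.5816647  191.73275749] 2547.0 ((432.5805358886719, 191.74314880371094), (55.31970977783203, 58.754878997802734), 94.10540771484375) [[0.5527432  0.11674161]
 [0.55274092 0.11673362]]
```

Top and wrist disagree by about 5 mm on y, against a 3 mm tolerance. Half-turned wrist views will cancel the mount bias.

```bash
cat > look.py <<'E'
from m import *
def cross(im,s):  # bright stud bounding-box centre
    x,y=map(int,s); g=cv2.cvtColor(im,cv2.COLOR_RGB2GRAY)[y-16:y+17,x-16:x+17]
    m=(g>115); v,u=np.nonzero(m); return np.array([(u.min()+u.max())/2+x-16,(v.min()+v.max())/2+y-16]),(u.min()+x-16,u.max()+x-16,v.min()+y-16,v.max()+y-16)
E
python3 - <<'E'
from look import *
robot.move_to([.446,-.151,.36],[180,0,-68.4]); robot.pause(.3)
c,im=snap("wrist","w_capf.png"); s=proj(c,[.446,-.151,.024])[0]
p,a,k=blob(im,s,30,62); e=cv2.fitEllipse(k); print("capf",s,p,a,e,ray(c,[p,e[0]],.024))
robot.move_to([.466,.1375,.43],[180,0,-105.2]); robot.pause(.3)
c,im=snap("wrist","w_studf.png"); s=proj(c,[.466,.1375,.142])[0]
print(robot.get_state()["clock"])
b=cross(im,s); print("studf",s,b,ray(c,b[0],.142))
f=proj(c,[.5525,.115,.148])[0]; p,a,k=blob(im,f,36,50); print("fb",f,p,a,ray(c,p,.148))
c1=tuple(np.array(v,float) for v in np.load("c1.npy",allow_pickle=True)); i1=cv2.imread("pics/w_stud.png")[:,:,::-1].copy()
b1=cross(i1,(321,194)); print("stud1",b1,ray(c1,b1[0],.142))
o=[cv2.resize(i[y-40:y+40,x-40:x+40],(320,320),interpolation=0) for i,(x,y) in((i1,(321,194)),(im,s.astype(int)))]
x,y=s.astype(int)
cp=cv2.imread("pics/w_capf.png")[:,:,::-1]
cv2.imwrite("pics/st.png",np.hstack(o)[:,:,::-1])
E
```

```text
capf [317.15515717 183.23098869] [316.57424468 180.70173353] 1682.5 ((316.6553039550781, 181.67306518554688), (47.79462432861328, 49.1708984375), 104.52191925048828) [[ 0.44738558 -0.15303725  0.024     ]
 [ 0.44697689 -0.15220726  0.024     ]]
11.5667
studf [317.08696412 196.88292624] (array([314.5, 194.5]), (np.int64(302), np.int64(327), np.int64(182), np.int64(207))) [[0.46746298 0.13507924 0.142     ]]
fb [202.49781739 200.09488908] [202.34532753 196.14116251] 2529.0 [[0.55149268 0.11196848 0.148     ]]
stud1 (array([320.5, 193. ]), (np.int64(308), np.int64(333), np.int64(181), np.int64(205))) [[0.46829238 0.13697741 0.142     ]]
```

View pics/st.png

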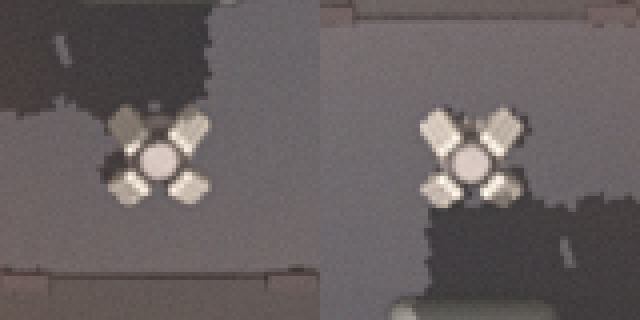

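The stud shows clearly in both views. The averages put the stud at (0.4677, 0.1363) and the cap at (0.4467, -0.1515). Grasping now.

```bash
python3 - <<'E'
from look import *
robot.move_to([.4467,-.1515,.24],[180,0,111.5])
print(robot.servo_line([.4467,-.1515,.1875],v=.08,max_force=10))
robot.set_gripper(0.0); s=robot.get_state(); print(s["tcp_pos"],s["gripper_width"],s["grip_force"],s["contact_force"],s["clock"])
if .04<s["gripper_width"]<.047:
    robot.servo_line([.4467,-.1515,.26],v=.12)
    s=robot.get_state(); print(s["gripper_width"],s["grip_force"],s["clock"])
    snap("wrist","w_held.png"); snap("scene","s_held.png")
E
```

```text
False
[ 0.4468586  -0.15157763  0.18847915] 0.04133399194012499 58.98807758465409 [-2.69807452  0.5743142  11.91431824] 14.3583
0.04104723956732459 60.55834958329797 15.1167
```

View pics/w_held.png

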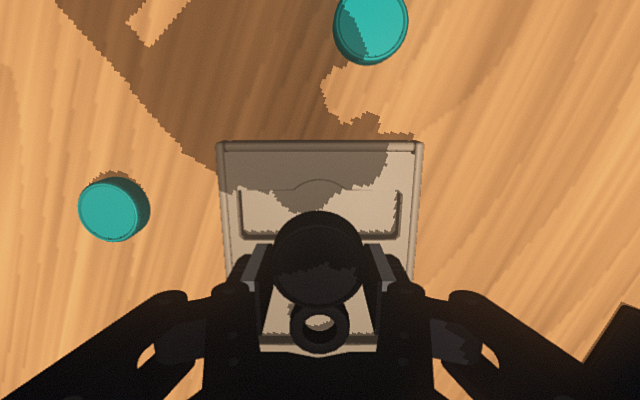

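The cap is held at about (318,257), with the ring still in its pocket. I'll overlay the expected rim circles to check offset and tilt.

```bash
python3 - <<'E'
from look import *
c=cam("wrist"); im=cv2.imread("pics/w_held.png")
s=robot.get_state(); print(s["tcp_pos"],s["tcp_rot"],s["clock"])
Rt=R.from_euler('xyz',s["tcp_rot"],degrees=True).as_matrix(); t=np.array(s["tcp_pos"])
im=np.clip(im.astype(float)*2.5,0,255).astype(np.uint8)
im=cv2.resize(im[180:340,220:420],(800,640),interpolation=cv2.INTER_CUBIC)[:600]
a=np.linspace(0,2*np.pi,60)
for z,col in((.1635,(0,255,0)),(.1795,(0,0,255))):
    P=np.c_[.022*np.cos(a),.022*np.sin(a),np.full(60,z)]@Rt.T+t
    q=((proj(c,P)-[220,180])*4).astype(int); cv2.polylines(im,[q],True,col,1)
cv2.imwrite("pics/ov.png",im)
E
```

```text
[ 0.44649053 -0.15140239  0.2592448 ] [-1.79943513e+02 -5.74243763e-02  1.11501466e+02] 15.2167
```

View pics/ov.png

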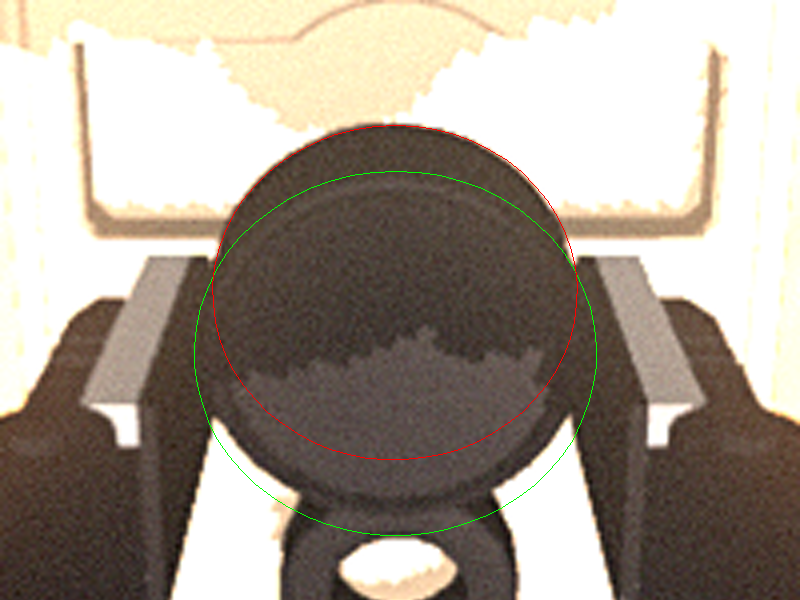

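The held cap matches the model circles to about 1 mm and is level. Next I place it and press.

```bash
python3 - <<'E'
from look import *
X,Y=.4677,.1363
robot.servo_line([.4467,-.1515,.39],v=.25)
robot.move_to([X,Y,.39],[180,0,74.8])
robot.servo_line([X,Y,.332],v=.08); robot.pause(.2)
s=robot.get_state(); f0=s["contact_force"]; print(s["clock"],s["tcp_pos"],f0)
z=.332
while z>.300:
    z-=.0015; robot.servo_line([X,Y,z],v=.02)
    s=robot.get_state(); f=s["contact_force"]-f0
    print(round(z,4),round(s["tcp_pos"][2],4),f.round(1),round(s["gripper_width"],4),round(s["clock"],2))
    if f[2]>28: break
E
```

```text
18.1083 [0.46777356 0.13634483 0.33241388] [ 0.41207883 -0.75165517 -0.92508511]
0.3305 0.3305 [-1.1  0.7  0.7] 0.0414 18.36
0.329 0.3289 [-1.4  0.8  0.9] 0.0411 18.61
0.3275 0.3274 [-0.4  0.9  0.8] 0.0411 18.86
0.326 0.3259 [-0.4  0.8  0.1] 0.041 19.11
0.3245 0.3244 [-0.   1.2  0.3] 0.041 19.36
0.323 0.3229 [-0.4  1.7 -0.4] 0.0409 19.61
0.3215 0.3215 [-0.9  0.5  1.1] 0.0405 19.86
0.32 0.32 [0.4 1.3 1.4] 0.041 20.11
0.3185 0.3188 [0.1 0.6 4.2] 0.0407 20.36
0.317 0.3167 [ 0.9  0.4 -0.5] 0.0407 20.61
0.3155 0.3151 [ 0.7  0.7 -1.4] 0.0409 20.86
0.314 0.3137 [ 1.2  1.3 -3.1] 0.0411 21.11
0.3125 0.3126 [-0.4  0.8  2.1] 0.0412 21.36
0.311 0.3125 [-8.1 -1.4 21.1] 0.0412 21.61
0.3095 0.3123 [-14.4  -2.7  41.1] 0.041 21.86
```

```bash
python3 - <<'E'
from look import *
s=robot.get_state(); print(s["contact_force"],s["ft_torque"],s["tcp_pos"],s["tcp_rot"],s["grip_force"])
_,a=snap("wrist","w_end.png"); _,b=snap("scene","s_end.png")
c=cv2.resize(a[180:330,220:420],(400,300),interpolation=2); d=cv2.resize(b[200:275,310:410],(400,300),interpolation=2)
cv2.imwrite("pics/end.png",np.clip(np.hstack([c,d])[:,:,::-1]*2.0,0,255).astype(np.uint8))
E
```

```text
[-13.96176022  -3.44046448  40.21736846] [-0.51035762  2.56948008 -0.01499358] [0.46771712 0.13635362 0.31231153] [ 1.79944930e+02 -2.06802687e-02  7.48106509e+01] 65.49465768353912
```

View pics/end.png

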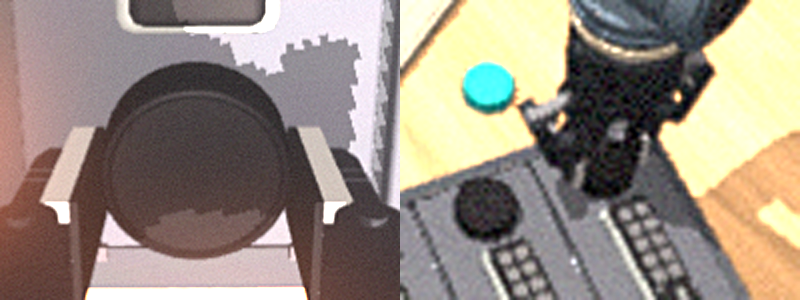

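The wrist view shows the cap level between the pads on the door. Contact came at TCP z = 0.3125, exactly the fully seated height. The click came about 5 mm above that, and the press is now about 40 N.

```bash
python3 -c "
from workcell import robot
print(robot.sign_off(), robot.get_state()['contact_force'])"
```

```text
the job is handed in; nothing more can be done
the job is handed in; nothing more can be done
```

I lifted the closed cap from the tray and pressed it past the click, down to the door at the predicted fully seated height. I handed the job in at about 22 s on the robot's clock, with the arm still gripping the cap and pressing it with about 40 N; the ring and other loose things were not touched.

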